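Refill the spacer magazine from the drawer

TASK

Pull the top drawer of the small cabinet wide open and refill the blue spacer magazine from it: drop the steel spacer ring into the tube first, then the orange one on top, so that they lie flat on the black spacer already inside as one column. Leave the screwdriver, the jar and the bin where they are.

Things in the scene. Friction and masses are not known exactly. Their poses are not given: they have to be found in the camera images.
- cabinet: Grey two-drawer cabinet, fixed, 240 mm deep (x), 320 wide (y), 144 high; lower drawer green. Origin at the centre of its underside; its front faces its own -x (to the robot). Top drawer: yellow front, inside 278 mm wide, 195 mm front to back, inner floor 82 mm above the bench; its side walls end 122 mm and its front panel 132 mm above the bench.
- cabinet_drawer0 (a joint): Opening of the yellow top drawer in m: 0 is shut, 0.166 fully open (end stop). It slides along the cabinet's own -x, level, with about 1 N of friction plus light damping, and stays where it is left. May start up to 15 mm ajar.
- cabinet_drawer0_handle (a point): Middle of the top drawer's dark handle bar, on its axis; moves with the drawer; axes as the cabinet's. The bar is round, 11 mm thick, 120 mm long along the cabinet's y, 35 mm in front of the yellow front (30 mm clear gap behind it), 106 mm above the bench and 38 mm below the cabinet's top: it can be pinched from above.
- magazine: Fixed upright blue tube on an aluminium base plate 120 mm (x) by 100 mm (y). Origin at the centre of its underside, on the tube's axis, z up. Bore 64 mm in diameter (2 mm clear all round a spacer), wall 5 mm, inner floor 6 mm above the origin. Its two walls on the +x and -x sides rise to 76 mm and end in aluminium lips flaring outward to 85 mm height.
- magazine_notch (a point): On the tube's axis at the height of the notch floors, 54 mm above the magazine's origin; axes as the magazine's. The mouth has two open notches, 45 mm wide, on the magazine's +y and -y sides, where the wall ends at this height. A spacer gripped across its diameter along the magazine's y can be lowered between the lips with the fingers in the notches, and let go.
- black_spacer: Black plastic spacer ring, flat, 60 mm outside diameter, 32 mm hole, 16 mm thick, about 50 g. Origin at its centre (8 mm above its underside), z along its axis. Starts lying flat at the bottom of the magazine's tube, its centre 14 mm above the magazine's origin, and stays there.
- steel_spacer: Bare steel spacer ring, flat, 60 mm outside diameter, 32 mm hole, 16 mm thick, about 240 g. Origin at its centre (8 mm above its underside), z along its axis. Starts flat on the top drawer's floor, left or right of its middle; rides along as the drawer is pulled. In the finished column its centre is 30 mm above the magazine's origin.
- orange_spacer: Orange plastic spacer ring, flat, 60 mm outside diameter, 32 mm hole, 16 mm thick, about 50 g. Origin at its centre (8 mm above its underside), z along its axis. Starts flat on the top drawer's floor, left or right of its middle; rides along as the drawer is pulled. In the finished column its centre is 46 mm above the magazine's origin, its top level with the floor of the notches.
- screwdriver: Bystander: loose red-handled screwdriver, 200 mm long, lying on the bench on the robot's right. Origin at its underside near the middle, x from handle to tip.
- jar: Bystander: loose jar with a green cap, 60 mm in diameter, 85 mm high, beyond the magazine. Origin at the centre of its underside.
- bin: Bystander: loose empty black open bin, 150 by 120 by 70 mm high, on the bench on the robot's left. Origin at the centre of its underside.
Not all that is in view belongs to the job. Several things have the shape of the magazine; the one meant has the colours described above.

How it is judged (in metres and radians):
On the way, in this order (a step that is already met when the one before it is completed fails the run):
1. the top drawer is pulled open by more than 130 mm (value of joint cabinet_drawer0 above 0.13 m), for 0.2 s.
2. the steel spacer lies flat in the tube on the black one, the orange one not yet in (horizontal distance between steel_spacer and magazine below 0.005 m and z of steel_spacer in the frame of magazine between 0.026 and 0.034 m and angle between the z axis of steel_spacer and the z axis of magazine, either way round below 0.12 rad and horizontal distance between orange_spacer and magazine above 0.03 m), for 0.2 s.
3. the orange spacer lies flat on the steel one (horizontal distance between orange_spacer and magazine below 0.005 m and z of orange_spacer in the frame of magazine between 0.042 and 0.05 m and angle between the z axis of orange_spacer and the z axis of magazine, either way round below 0.12 rad), for 0.2 s.
At the end, for the whole second after the job is handed in: In the magazine's tube, from the bottom: black, steel, orange spacer, each within 5 mm of the tube's axis, within 4 mm of its stacked height (centres 14, 30 and 46 mm above the magazine's origin), flat within 0.12 rad, released and at rest (all of step 3 and horizontal distance between each of black_spacer, steel_spacer and magazine below 0.005 m and z of black_spacer in the frame of magazine between 0.01 and 0.018 m and angle between the z axis of each of black_spacer, steel_spacer and the z axis of magazine, either way round below 0.12 rad and z of steel_spacer in the frame of magazine between 0.026 and 0.034 m and linear speed of each of black_spacer, steel_spacer, orange_spacer below 0.02 m/s); the robot touches nothing.
It fails at once if the screwdriver is moved by more than 30 mm (distance of screwdriver from where it was at the start of the episode above 0.03 m).
It fails at once if the jar is moved by more than 30 mm (distance of jar from where it was at the start of the episode above 0.03 m).
It fails at once if the bin is moved by more than 30 mm (distance of bin from where it was at the start of the episode above 0.03 m).
It also fails if it takes over 66 s, if anything falls off the work surface, if the arm or the gripper's body presses on something with over 40 N, if the wrist force passes 120 N, or if a joint passes its speed limit or range.

ROBOT

A 6-joint arm with a two-finger parallel gripper is mounted at the origin on the work surface. World frame = base frame: x ahead of the robot, y to its left, z up, the work surface at z = 0. Lengths are in m, angles in degrees, forces in N, time in s.
With the tool pointing down it reaches from about 0.35 to 0.8 m from the base axis. Payload 7.3 kg.
Tool frame: the origin (TCP) lies at the very end of the fingers, on their centre line; the grasp point (between the pads) lies 19 mm behind it (manip.tcp_to_grasp is the distance from the TCP to the grasp point, in m); z points along the fingers, y is the line along which they close (so a half turn about z gives the same grasp; the last joint's range is limited). The gripper opens to 85 mm and grips with 20 to 120 N. Pads are 22 mm wide; open, the fingers measure 114 mm over their backs; the gripper's body (76 mm by 85 mm) begins 54 mm behind the grasp point. The pads swing forward as they close: fully open they stand 13 mm farther back than shut.
Start: joints at [-80.042, 19.595, 87.324, -0, 73.075, -8.365], TCP at [0.165, -0.498, 0.231] pointing down, gripper open.
Joint ranges: [-145.02, 145.02], [-44.19, 115.74], [2.07, 154.8], [-57.11, 237.11], [16.16, 152.29], [-177.93, 177.93]. Speed limits (degrees/s): [147.25, 147.25, 180, 180, 180, 180].

INTERFACE

Orientations are given as a 3x3 rotation matrix whose columns are the frame's x, y, z axes.
In Python, from plant import telemetry, optics, job, manip gives the robot as it stands.
- The arm moves only by the tool jog_arm, never from a script. Its argument "motion" is one flat list of numbers, 5 for each row, row after row: the shift along the tool's x, y, z in m, then the turn about the tool's z in rad, then the closure, from 0 (fully open) to 1 (shut). In form: [x, y, z, yaw, grip, x, y, z, yaw, grip, ...]. A call has 1 to 12 rows; each row is the pose to reach, as a shift and turn from the pose commanded when the call began, along the tool's axes at that moment; what a row does not reach only later rows make up. A row lasts 1/8 s, in which the tool goes at most 62.5 mm and 10.7 degrees, less where a joint would pass 70% of its speed; a pose out of reach is approached as far as the arm can. A call with a gripper value outside its range is refused whole. The fingers move at their own pace and stop on an object; "grip_force" is the grip in N (left out, the last holds). Time passes only in rows, so rows that repeat a pose let the fingers close. It gives the time, the measured TCP pose, the force, the opening and the grip force at its end, in the units of the state.
- telemetry.state(): the state, without advancing time (a new reading comes with each control period).
- optics.camera(name): name is "side" or "top"; returns a dict with "img" (480x640x3 uint8, blue, green, red), "mtx" (3x3 intrinsics, pixels), "R" (3x3) and "t" (3): a world point X has camera coordinates R X + t. Camera axes: x right, y down, z forward; pixel columns grow to the right and rows downward; lengths in m; the calibration is good to about 2 mm. A picture is of the moment at which its call begins. There is no depth.
- job.sign_off(): hands the job in; it is judged then, once.
The state is a dict: "time_s": time; "joints": joint angles; "qd": joint speeds; "effort": joint torques, N m; "position": TCP position; "orientation": TCP orientation; "ft_force": force on the tool from outside, world axes, zero at the start; "ft_torque": the same for the moment, N m; "grip_width": opening from 0.0 (shut) to 1.0 (fully open); "grip_force": force on a finger pad.
Only numpy, scipy, OpenCV 4.12 (cv2) and the standard library are available. Lean on these libraries where they do the work, as an engineer would, in place of code of your own. Each camera call takes 0.05 s, during which the arm holds its last target. There are 200 camera calls.

## Working session

There is one attempt and no reset: what is moved stays moved. The work goes in short steps, Python scripts to look and compute and a tool call to move; the robot and the scene stay as the last step left them, time stands still between calls to the robot, and variables do not carry over. Pictures are saved under pics/ and viewed, at most 10 in all, crops included, and the job is handed in when it is done.

Besides the shell and the picture viewer there is one more tool, called after "Request:" as a command line: name --argument value ..., lists and objects as JSON in quotes. jog_arm: Moves the arm, as the interface text tells. Its arguments: {"type":"object","properties":{"motion":{"type":"array"},"grip_force":{"type":"number"}},"required":["motion"]}

```bash
mkdir -p pics; ls
python3 - <<'E'
from plant import telemetry, optics, job, manip
import cv2,numpy as np
s=telemetry.state();print(s['position'],s['orientation'],s['time_s'],manip.tcp_to_grasp)
for n in('side','top'):
    c=optics.camera(n);cv2.imwrite(f'pics/{n}0.png',c['img']);print(n,c['mtx'],c['R'],c['t'],-np.array(c['R']).T@np.array(c['t']))
E
```

```text
pics
[ 0.16498769 -0.49798566  0.23063161] [[ 9.49297769e-01  3.14378218e-01 -2.87399615e-04]
 [ 3.14378285e-01 -9.49296588e-01  1.51078866e-03]
 [ 2.02131573e-04 -1.52454050e-03 -9.99998817e-01]] 0.0 0.0187
side [[509.42774679   0.         326.93823167]
 [  0.         509.42774679 239.3557532 ]
 [  0.           0.           1.        ]] [[-9.30029534e-01 -3.67484737e-01 -1.85231931e-04]
 [-2.39700492e-01  6.07015370e-01 -7.57678042e-01]
 [ 2.78547554e-01 -7.04618556e-01 -6.52628494e-01]] [0.53835137 0.20014986 1.17008289] [0.22273497 0.90080399 0.9153783 ]
top [[615.72164052   0.         327.30187205]
 [  0.         615.72164052 232.30889723]
 [  0.           0.           1.        ]] [[ 0.01331459 -0.99986526  0.00960087]
 [-0.98855131 -0.01460595 -0.1501765 ]
 [ 0.15029649 -0.00749142 -0.98861258]] [0.02817699 0.55717497 1.42938509] [0.33558931 0.04701938 1.49651215]
```

View pics/side0.png

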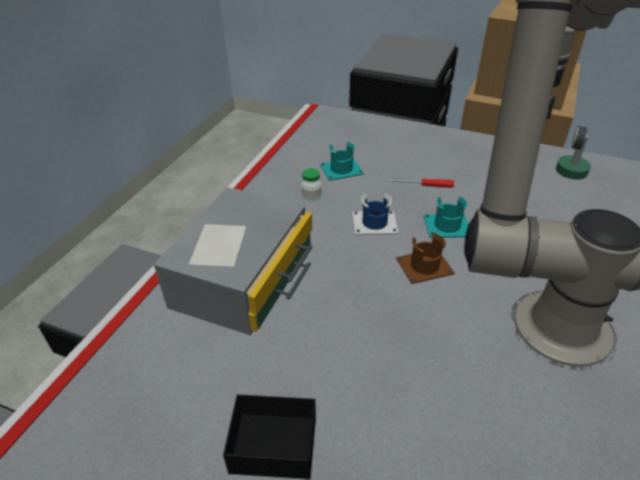

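View pics/top0.png

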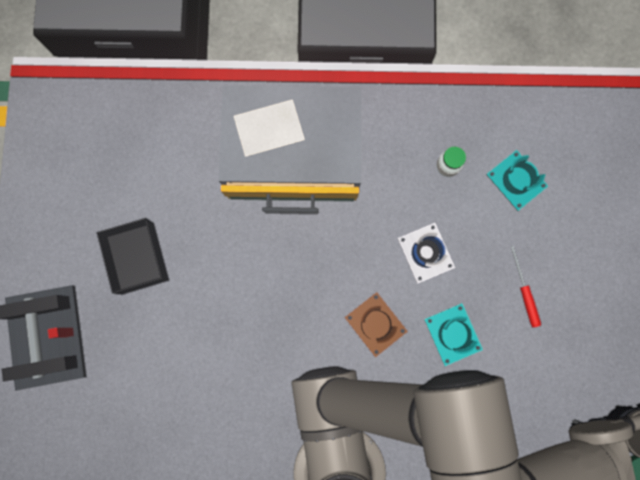

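The side view shows the cabinet with its yellow front (about 283,268), its handle at (295,275), and the blue magazine on a pale plate at (376,213). In the top view the handle bar is at (291,209), the yellow edge at (290,189) and the magazine at (427,252).

```bash
cat > h.py <<'E'
from plant import telemetry, optics, job, manip
import cv2,numpy as np
def cam(n,save=None):
    c=optics.camera(n)
    for k in('mtx','R','t'):c[k]=np.array(c[k])
    if save: cv2.imwrite(f'pics/{save}.png',c['img'])
    c['hsv']=cv2.cvtColor(c['img'],cv2.COLOR_BGR2HSV); return c
def ray(c,p,z):
    C=-c['R'].T@c['t']; d=c['R'].T@np.linalg.solve(c['mtx'],[p[0],p[1],1.])
    return C+d*(z-C[2])/d[2]
def tri(a,p,b,q):
    P=[x['mtx']@np.c_[x['R'],x['t']] for x in(a,b)]
    X=cv2.triangulatePoints(P[0],P[1],np.float64(p).reshape(2,1),np.float64(q).reshape(2,1))[:,0];return X[:3]/X[3]
def proj(c,X):
    u=c['mtx']@(c['R']@np.array(X)+c['t']);return u[:2]/u[2]
def mask(c,lo,hi,roi=None):
    m=cv2.inRange(c['hsv'],np.array(lo),np.array(hi))
    if roi:
        k=np.zeros_like(m);x0,y0,x1,y1=roi;k[y0:y1,x0:x1]=255;m&=k
    return m
def big(m):
    return max(cv2.findContours(m,cv2.RETR_EXTERNAL,cv2.CHAIN_APPROX_NONE)[0],key=cv2.contourArea)
E
python3 - <<'E'
from h import *
np.set_printoptions(precision=4,suppress=True)
T=cam('top');S=cam('side')
for c,n,r in((T,'top',(380,210,480,300)),(S,'side',(340,185,410,245))):
    im=c['img'][r[1]:r[3],r[0]:r[2]];cv2.imwrite(f'pics/m_{n}.png',cv2.resize(im,None,fx=6,fy=6,interpolation=cv2.INTER_CUBIC))
# plate
m=mask(T,(0,0,165),(180,60,255),(390,215,465,290));k=cv2.convexHull(big(m))
q=cv2.approxPolyDP(k,6,True)[:,0];print('plate px',q)
for p in q: print(p,ray(T,p,.006))
m=mask(T,(18,120,100),(35,255,255),(210,170,370,210));r=cv2.minAreaRect(big(m));b=cv2.boxPoints(r);print('yellow',r)
for p in b: print(p,ray(T,p,.132))
m=mask(S,(18,120,100),(35,255,255),(230,190,330,340));b=cv2.approxPolyDP(cv2.convexHull(big(m)),4,True)[:,0];print('side yel')
for p in b: print(p,ray(S,p,.132))
g=cv2.cvtColor(T['img'],cv2.COLOR_BGR2GRAY)
print(g[196:216:1,262:322:6])
a=np.hstack([cv2.resize(T['img'][180:220,250:335],None,fx=4,fy=4,interpolation=cv2.INTER_CUBIC)]);b=cv2.resize(S['img'][240:305,255:320],None,fx=6,fy=6,interpolation=cv2.INTER_CUBIC)
M1=cv2.imread('pics/m_top.png');M2=cv2.imread('pics/m_side.png')
cv=np.zeros((600,800,3),np.uint8)
def put(i,x,y,w,h):cv[y:y+h,x:x+w]=cv2.resize(i,(w,h))
put(M1,0,0,400,360);put(M2,400,0,400,343);put(a,0,362,400,188);put(b,420,350,250,250)
cv2.imwrite('pics/mont.png',cv)
E
```

```text
plate px [[435 222]
 [455 268]
 [417 284]
 [396 238]]
[435 222] [ 0.5917 -0.2288  0.006 ]
[455 268] [ 0.479 -0.276  0.006]
[417 284] [ 0.4388 -0.1831  0.006 ]
[396 238] [ 0.5506 -0.1326  0.006 ]
yellow ((289.474609375, 190.70114135742188), (137.07427978515625, 11.416638374328613), 0.8550973534584045)
[220.8599 195.386 ] [0.6238 0.2782 0.132 ]
[221.0303 183.9706] [0.6502 0.2788 0.132 ]
[358.0893 186.0163] [ 0.6503 -0.0317  0.132 ]
[357.9189 197.4317] [ 0.6239 -0.0315  0.132 ]
side yel
[310 212] [ 0.6354 -0.0273  0.132 ]
[253 330] [0.5917 0.3603 0.132 ]
[248 295] [0.6451 0.2815 0.132 ]
[[ 85  88  85  87  87  86  86  87  88  89]
 [ 71  89  72  74  75  75  78  79  86  82]
 [ 65  88  66  65  65  65  66  66  80  68]
 [ 87  87  84  77  77  77  71  72  79  68]
 [122  88 120 112 112 115 109 109 103  96]
 [148  87 149 143 144 149 145 146 131 133]
 [156  88 156 154 155 160 157 155 139 152]
 [156  88 156 153 155 160 157 154 140 159]
 [156  86 155 153 153 160 157 155 139 157]
 [152  86 153 151 151 158 156 156 139 157]
 [145  85 138 138 140 145 144 149 129 150]
 [126  85 109 109 115 115 113 127 111 128]
 [108  88  91  90  94  93  92  98  93 100]
 [102  89  88  89  90  88  89  90  89  88]
 [110  83  84  83  86  87  87  87  88  84]
 [129  81  81  77  79  80  78  79  81  79]
 [147  85  86  79  80  81  76  77  79  77]
 [153 110 114 100  99 100  97  91  93  94]
 [152 142 145 133 131 132 126 121 122 124]
 [153 153 157 152 152 152 149 148 148 147]]
```

View pics/mont.png

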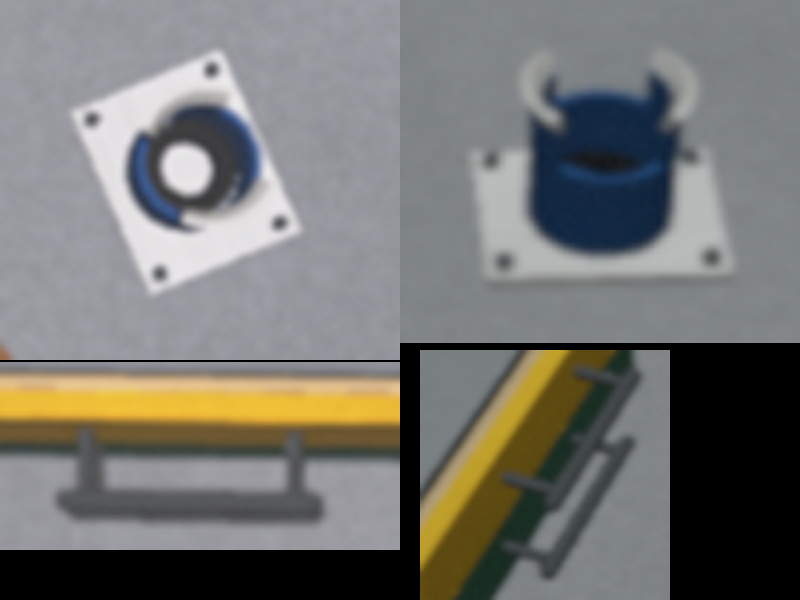

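The montage shows the plate edges clean, the lips lying along the long plate side, and two handle bars. In the top view they overlap (rows 207–214). In the side view the upper bar runs from (311,246) to (289,279).

```bash
cat >> h.py <<'E'
def plan(x,y,z,ang=None):
    "shift in tool axes to reach TCP xyz with tool y at world angle ang (deg, mod 180)"
    s=telemetry.state();R=np.array(s['orientation']);d=R.T@(np.array([x,y,z])-s['position'])
    a=np.degrees(np.arctan2(R[1,1],R[0,1])); t=0 if ang is None else ((a-ang+90)%180-90)
    print('t',s['time_s'],'pos',np.round(s['position'],4),'yang',round(a,2),'-> shift',np.round(d,4),'yaw',round(np.radians(t),4),'rows',np.ceil(abs(t)/10.7),'q',np.round(s['joints'],1),'w',s['grip_width'])
E
python3 - <<'E'
from h import *
np.set_printoptions(precision=4,suppress=True)
T=cam('top');S=cam('side')
print('handle tri',tri(T,(290.4,209),S,(300.4,262.7)),'ray',ray(T,(290.4,209),.106),ray(S,(300.4,262.7),.106))
for p,q in(((262.6,208.5),(289.6,278.5)),((318.2,209.5),(311.2,247))): print(tri(T,p,S,q))
print('front edge',[ray(T,p,.132) for p in((222,187),(357,188.5))])
# plate from side
m=mask(S,(0,0,150),(180,60,255),(345,185,405,240));q=cv2.approxPolyDP(cv2.convexHull(big(m)),3,True)[:,0];print(q)
# plate corners side from crop: (470,150),(712,150),(735,275),(487,283) scale 400/70,343/60
sc=[(340+(x-400)/5.714,185+y/5.717) for x,y in((470,150),(712,150),(735,273),(487,281))]
X=np.array([ray(S,p,.006) for p in sc]);print(X,X.mean(0))
print('corners tri');Tq=[(455,268),(435,222),(396,238),(417,284)]
for t in Tq:
    j=np.argmin([np.linalg.norm(ray(T,t,.006)-x) for x in X]);print(tri(T,t,S,sc[j]))
# lips in top at crop px
plan(.608,.1234,.2,0)
E
```

```text
handle tri [0.5994 0.1218 0.1011] ray [0.5999 0.1219 0.106 ] [0.5949 0.1264 0.106 ]
[0.5978 0.185  0.1088]
[0.5997 0.0577 0.097 ]
front edge [array([0.6432, 0.2764, 0.132 ]), array([ 0.6445, -0.0293,  0.132 ])]
[[393 211]
 [397 232]
 [355 232]
 [353 211]]
[[ 0.5883 -0.2253  0.006 ]
 [ 0.4732 -0.2707  0.006 ]
 [ 0.436  -0.1803  0.006 ]
 [ 0.5461 -0.1303  0.006 ]] [ 0.5109 -0.2017  0.006 ]
corners tri
[ 0.4776 -0.2774  0.0006]
[ 0.5913 -0.2296  0.0025]
[ 0.5494 -0.1332  0.0033]
[ 0.4381 -0.1837  0.003 ]
t 0.3 pos [ 0.1651 -0.4983  0.2311] yang -71.68 -> shift [ 0.6159 -0.4509  0.0314] yaw -1.251 rows 7.0 q [-80.   19.6  87.3   0.   73.1  -8.4] w 1.0014456739075797
```

```bash
python3 -c "
from h import *
plan(.597,.122,.22,0)"
```

```text
t 0.3 pos [ 0.1651 -0.4983  0.2311] yang -71.68 -> shift [ 0.605  -0.453   0.0113] yaw -1.251 rows 7.0 q [-80.   19.6  87.3   0.   73.1  -8.4] w 1.0014456739075797
```

Request:
jog_arm --motion '[0.05, -0.037, 0, -0.1, 0.69, 0.1, -0.075, 0, -0.2, 0.69, 0.15, -0.113, 0.005, -0.3, 0.69, 0.2, -0.15, 0.005, -0.4, 0.69, 0.25, -0.187, 0.005, -0.55, 0.69, 0.3, -0.225, 0.005, -0.7, 0.69, 0.35, -0.262, 0.008, -0.85, 0.69, 0.4, -0.3, 0.01, -1.0, 0.69, 0.45, -0.337, 0.01, -1.15, 0.69, 0.5, -0.375, 0.011, -1.251, 0.69, 0.55, -0.412, 0.011, -1.251, 0.69, 0.605, -0.453, 0.011, -1.251, 0.69]' --grip_force 60

```text
time_s: 1.8
position: [0.5943, 0.1185, 0.2203]
orientation: [[-0.0, 1.0, 0.0], [1.0, 0.0, -0.0], [-0.0, 0.0, -1.0]]
ft_force: [0.1, -0.6, -0.1]
grip_width: 0.309
grip_force: 0.0
```

```bash
python3 -c "
from h import *
plan(.597,.122,.087,0)
T=cam('top');S=cam('side')
a=T['img'][120:260,220:360];b=S['img'][160:340,200:380]
cv2.imwrite('pics/g1.png',np.hstack([cv2.resize(a,(400,400),interpolation=2),cv2.resize(b,(400,400),interpolation=2)]))"
```

```text
t 1.8 pos [0.5943 0.1185 0.2203] yang 0.01 -> shift [0.0036 0.0027 0.1333] yaw 0.0002 rows 1.0 q [ 4.  28.6 74.8 -0.  76.6  4. ] w 0.30925846862788275
```

View pics/g1.png

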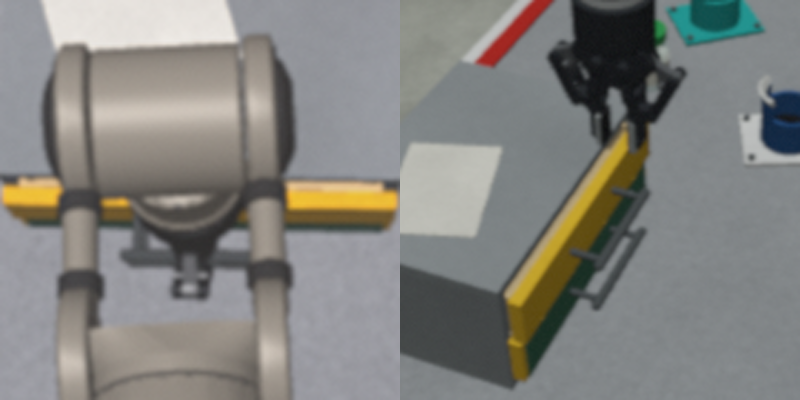

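The left crop shows the gripper over the bar, with its tips at about (190,285) in the crop. The right crop shows the fingers clear above the front. Next is the descent.

Request:
jog_arm --motion '[0, 0, 0.03, 0, 0.69, 0, 0, 0.06, 0, 0.69, 0, 0, 0.08, 0, 0.69, 0, 0, 0.095, 0, 0.69, 0, 0, 0.11, 0, 0.69, 0, 0, 0.122, 0, 0.69, 0, 0, 0.133, 0, 0.69, 0, 0, 0.133, 0, 0.69]'

```text
time_s: 2.9
position: [0.5935, 0.1166, 0.0871]
orientation: [[-0.0, 1.0, 0.0], [1.0, 0.0, -0.0], [-0.0, 0.0, -1.0]]
ft_force: [0.0, 0.3, 0.3]
grip_width: 0.309
grip_force: 0.0
```

Request:
jog_arm --motion '[0, 0, 0, 0, 1, 0, 0, 0, 0, 1, 0, 0, 0, 0, 1, 0, 0, 0, 0, 1]' --grip_force 60

```text
time_s: 3.4
position: [0.5936, 0.1166, 0.0876]
orientation: [[0.0, 1.0, 0.001], [1.0, -0.0, -0.0], [-0.0, 0.001, -1.0]]
ft_force: [1.5, 0.4, 3.5]
grip_width: 0.106
grip_force: 58.5
```

Request:
jog_arm --motion '[0, -0.01, 0, 0, 1, 0, -0.03, 0, 0, 1, 0, -0.05, 0, 0, 1, 0, -0.07, 0, 0, 1, 0, -0.09, 0, 0, 1, 0, -0.11, 0, 0, 1, 0, -0.125, 0, 0, 1, 0, -0.138, 0, 0, 1, 0, -0.147, 0, 0, 1, 0, -0.152, 0, 0, 1, 0, -0.152, 0, 0, 1]'

```text
time_s: 4.78
position: [0.4407, 0.1163, 0.0875]
orientation: [[-0.0, 1.0, -0.0], [1.0, 0.0, -0.001], [-0.001, -0.0, -1.0]]
ft_force: [-1.1, -4.5, 6.3]
grip_width: 0.103
grip_force: 59.8
```

Request:
jog_arm --motion '[0, -0.003, 0, 0, 1, 0, -0.006, 0, 0, 1, 0, -0.009, 0, 0, 1, 0, -0.009, 0, 0, 1]'

```text
time_s: 5.28
position: [0.4391, 0.1163, 0.0877]
orientation: [[0.0, 1.0, 0.014], [1.0, -0.0, 0.0], [0.0, 0.014, -1.0]]
ft_force: [23.2, -3.8, -16.2]
grip_width: 0.102
grip_force: 58.6
```

Request:
jog_arm --motion '[0, 0, 0, 0, 0.69, 0, 0, 0, 0, 0.69, 0, 0, 0, 0, 0.69, 0, 0, -0.03, 0, 0.69, 0, 0, -0.08, 0, 0.69, 0, 0, -0.14, 0, 0.6, -0.06, 0, -0.16, 0.1, 0.3, -0.12, 0, -0.16, 0.2, 0, -0.18, 0, -0.16, 0.3, 0, -0.24, 0, -0.16, 0.4, 0, -0.3, 0, -0.16, 0.5, 0, -0.33, 0, -0.16, 0.5, 0]'

```text
time_s: 6.78
position: [0.4316, -0.2158, 0.247]
orientation: [[0.483, 0.876, -0.001], [0.876, -0.483, 0.0], [-0.0, -0.001, -1.0]]
ft_force: [0.7, 0.5, 0.3]
grip_width: 0.998
grip_force: 0.0
```

```bash
python3 -c "
from h import *
T=cam('top','t2');S=cam('side','s2')
cv2.imwrite('pics/g2.png',np.hstack([cv2.resize(T['img'][130:310,200:420],(440,360),interpolation=2),cv2.resize(S['img'][180:360,220:400],(360,360),interpolation=2)]))"
```

```text
(no output)
```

View pics/g2.png

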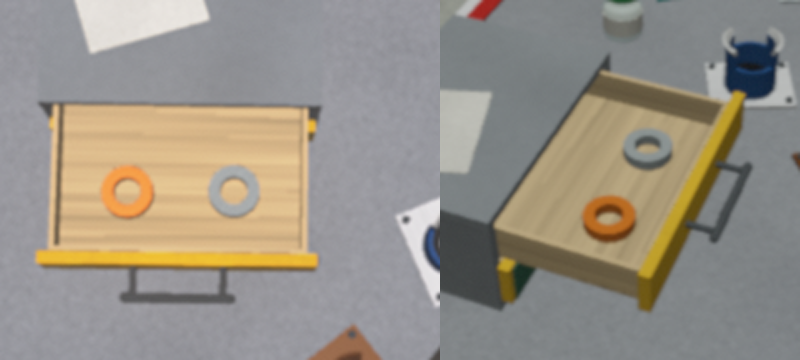

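The drawer is open to its stop. In the top view the orange ring is at about (263,225) and the steel ring at (317,225). In the side view they are at about (304,289) and (324,254).

```bash
cat > rings.py <<'E'
from h import *
np.set_printoptions(precision=4,suppress=True)
def ringpx(c,lo,hi,roi):
    m=mask(c,lo,hi,roi);k=big(m);e=cv2.fitEllipse(cv2.convexHull(k));return np.array(e[0]),e[1],cv2.contourArea(k)
if __name__=='__main__':
    T=cam('top');S=cam('side')
    for n,lo,hi,rt,rs in(('orange',(5,150,120),(16,255,255),(240,200,290,250),(285,265,325,310)),('steel',(80,5,60),(130,90,255),(298,205,336,246),(305,240,342,268))):
        a=ringpx(T,lo,hi,rt);b=ringpx(S,lo,hi,rs)
        print(n,a,b,'tri',tri(T,a[0],S,b[0]),'top',ray(T,a[0],.092),'side',ray(S,b[0],.090))
    plan(.55,.06,.2,-66.6)
E
python3 rings.py
```

```text
orange (array([263.1542, 225.5407]), (24.994192123413086, 25.20288848876953), 472.0) (array([303.8645, 287.6519]), (19.90326690673828, 26.353904724121094), 381.5) tri [0.5621 0.1845 0.0922] top [0.5627 0.1847 0.092 ] side [0.5622 0.1826 0.09  ]
steel (array([316.6316, 225.2294]), (21.921552658081055, 22.604778289794922), 70.5) (array([323.5149, 253.6665]), (17.807296752929688, 21.911224365234375), 273.5) tri [0.5649 0.0611 0.0893] top [0.5653 0.0613 0.092 ] side [0.5633 0.0617 0.09  ]
t 6.975 pos [ 0.4318 -0.2131  0.2469] yang -28.71 -> shift [ 0.2962 -0.0274  0.0471] yaw 0.6614 rows 4.0 q [-35.4  14.3  92.3   0.   73.5  -6.7] w 1.004272477328382
```

Request:
jog_arm --motion '[0.05, -0.003, 0, 0.1, 0, 0.1, -0.005, 0, 0.2, 0, 0.15, -0.008, 0, 0.35, 0, 0.2, -0.01, 0.01, 0.5, 0, 0.25, -0.013, 0.03, 0.6, 0, 0.304, -0.0157, 0.047, 0.661, 0, 0.304, -0.0157, 0.047, 0.661, 0, 0.304, -0.0157, 0.047, 0.661, 0]' --grip_force 50

```text
time_s: 7.98
position: [0.5636, 0.062, 0.2004]
orientation: [[0.916, 0.401, -0.001], [0.401, -0.916, -0.0], [-0.001, -0.0, -1.0]]
ft_force: [1.1, -0.7, 0.8]
grip_width: 0.998
grip_force: 0.0
```

```bash
python3 -c "
from h import *
plan(.565,.061,.082,-66.6)"
```

```text
t 7.975 pos [0.5636 0.062  0.2004] yang -66.37 -> shift [0.001  0.0015 0.1184] yaw 0.004 rows 1.0 q [-1.5 25.4 83.3 -0.  71.3 64.9] w 0.997678069578746
```

Request:
jog_arm --motion '[0.001, 0.001, 0.03, 0.004, 0.08, 0.001, 0.001, 0.06, 0.004, 0.08, 0.001, 0.001, 0.085, 0.004, 0.08, 0.001, 0.001, 0.1, 0.004, 0.08, 0.001, 0.001, 0.11, 0.004, 0.08, 0.001, 0.001, 0.118, 0.004, 0.08, 0.001, 0.001, 0.118, 0.004, 0.08]'

```text
time_s: 8.85
position: [0.5655, 0.0603, 0.0822]
orientation: [[0.919, 0.395, -0.0], [0.395, -0.919, -0.0], [-0.0, 0.0, -1.0]]
ft_force: [0.7, -0.1, 0.1]
grip_width: 0.915
grip_force: 0.0
```

Request:
jog_arm --motion '[0, 0, 0, 0, 0.6, 0, 0, 0, 0, 0.6, 0, 0, 0, 0, 0.6, 0, 0, 0, 0, 0.6]'

```text
time_s: 9.35
position: [0.5665, 0.0606, 0.0837]
orientation: [[0.919, 0.395, 0.003], [0.395, -0.919, 0.0], [0.003, 0.001, -1.0]]
ft_force: [-0.6, 0.5, 5.3]
grip_width: 0.668
grip_force: 52.9
```

Request:
jog_arm --motion '[0, 0, -0.01, 0, 0.6, 0, 0, -0.04, 0, 0.6, 0, 0, -0.08, 0, 0.6, 0, 0, -0.12, 0, 0.6, 0, 0, -0.12, 0, 0.6]'

```text
time_s: 9.98
position: [0.5672, 0.0603, 0.206]
orientation: [[0.919, 0.395, 0.007], [0.395, -0.919, -0.0], [0.006, 0.003, -1.0]]
ft_force: [0.3, 0.0, -1.7]
grip_width: 0.668
grip_force: 54.1
```

```bash
python3 -c "
from h import *
plan(.514,-.2055,.2,-66.6)"
```

```text
t 9.975 pos [0.5672 0.0603 0.206 ] yang -66.75 -> shift [-0.1538  0.2232  0.0057] yaw -0.0025 rows 1.0 q [-1.6 25.3 82.6 -0.  71.7 65.1] w 0.6684283199814112
```

Request:
jog_arm --motion '[-0.02, 0.03, 0, 0, 0.6, -0.05, 0.07, 0, 0, 0.6, -0.08, 0.115, 0, 0, 0.6, -0.11, 0.16, 0, 0, 0.6, -0.135, 0.2, 0, 0, 0.6, -0.154, 0.223, 0.02, 0, 0.6, -0.154, 0.223, 0.05, 0, 0.6, -0.154, 0.223, 0.08, 0, 0.6, -0.154, 0.223, 0.08, 0, 0.6]'

```text
time_s: 11.1
position: [0.5099, -0.2042, 0.1192]
orientation: [[0.919, 0.394, -0.007], [0.395, -0.919, 0.004], [-0.005, -0.006, -1.0]]
ft_force: [-1.0, 0.2, -1.7]
grip_width: 0.664
grip_force: 54.5
```

```bash
python3 -c "
from h import *
plan(.514,-.2055,.12,-66.6)
T=cam('top','t3');S=cam('side','s3')
cv2.imwrite('pics/g3.png',np.hstack([cv2.resize(T['img'][200:300,380:480],(400,400),interpolation=2),cv2.resize(S['img'][165:245,336:416],(400,400),interpolation=2)]))"
```

```text
t 11.1 pos [ 0.5099 -0.2042  0.1192] yang -66.77 -> shift [ 0.0033  0.0028 -0.0008] yaw -0.0029 rows 1.0 q [-29.8  28.8  91.9  -0.   59.7  36.9] w 0.664495028543496
```

View pics/g3.png

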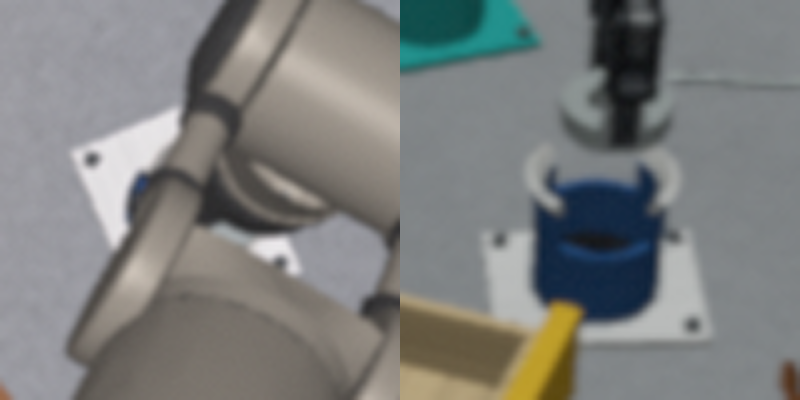

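The top view is blocked by the arm. In the side view the steel ring sits above the lips, at about crop x 617 against about 604 for the lips. Horizontal in that view is nearly the magazine's x, so I'll measure the offset there.

Run:
```python
from h import *
np.set_printoptions(precision=2,suppress=True)
S=cam('side')
g=S['img'].astype(int)
def rowprof(y,x0,x1): return ' '.join('%d/%d'%(v[0],v[2]) for v in g[y,x0:x1])
for y in(188,191): print('ring',y,rowprof(y,362,398))
print('lips',198,rowprof(198,358,396))
for y in (213,217,220):print('tube',y,rowprof(y,358,394))
for o in((.5141,-.206),(.5109,-.2017)):
    for z in(.03,.08,.128): print(o,z,proj(S,(*o,z)))
print('tcp',proj(S,(*telemetry.state()['position'][:2],.128)),telemetry.state()['position'])
```

```text
ring 188 136/129 136/129 135/129 135/129 131/126 118/112 96/91 89/85 103/98 123/118 135/129 142/135 143/136 132/126 109/104 78/74 48/45 30/29 26/23 28/25 36/33 69/66 109/104 131/125 135/129 127/121 108/101 98/93 115/108 130/123 133/127 133/127 134/127 134/128 135/128 134/129
ring 191 137/130 136/130 136/130 134/128 134/128 131/125 120/114 102/98 86/82 81/77 81/77 81/78 83/79 83/80 79/76 64/62 42/38 27/24 29/27 30/26 39/38 63/61 76/72 76/73 75/72 76/73 93/88 115/110 129/123 133/126 133/126 133/127 133/126 133/126 133/126 133/126
lips 198 134/128 135/129 142/137 156/154 160/160 151/152 141/141 129/125 114/104 120/110 132/125 135/128 134/128 134/128 134/127 133/127 135/127 134/127 134/126 133/126 132/126 132/126 133/126 132/125 128/118 109/93 99/76 114/100 132/126 142/140 146/147 153/154 159/160 151/150 138/133 132/125 132/125 132/126
tube 213 177/176 187/186 186/185 173/170 136/128 85/65 62/22 62/18 63/19 67/23 70/23 68/26 54/23 41/23 35/24 33/26 28/25 28/24 29/27 27/24 29/24 34/23 40/24 50/21 66/19 82/24 87/25 81/22 70/24 80/59 119/109 133/126 123/119 126/124 149/147 161/159
tube 217 187/186 186/185 184/182 166/162 126/115 81/56 64/20 65/19 64/16 64/16 67/22 66/21 69/18 69/19 72/20 75/22 78/23 77/22 77/23 78/23 77/23 75/22 73/22 70/20 67/18 63/19 62/20 60/19 61/24 96/83 152/148 179/177 184/183 184/183 184/183 182/181
tube 220 185/184 185/184 180/179 157/151 114/100 74/43 65/21 66/20 66/19 66/18 65/18 65/16 66/20 66/19 65/18 65/18 65/21 65/19 65/17 65/19 65/18 64/18 64/21 63/17 63/20 62/19 61/18 61/18 67/35 107/93 157/152 180/179 185/184 186/184 186/184 185/184
(0.5141, -0.206) 0.03 [375.06 214.27]
(0.5141, -0.206) 0.08 [376.17 199.96]
(0.5141, -0.206) 0.128 [377.29 185.59]
(0.5109, -0.2017) 0.03 [375.69 215.4 ]
(0.5109, -0.2017) 0.08 [376.82 201.08]
(0.5109, -0.2017) 0.128 [377.96 186.69]
tcp [377.76 185.81] [ 0.51 -0.21  0.12]
```

Request:
jog_arm --motion '[0.0025, 0.0028, 0, 0, 0.6, 0.0025, 0.0028, 0.01, 0, 0.6, 0.0025, 0.0028, 0.02, 0, 0.6, 0.0025, 0.0028, 0.025, 0, 0.6, 0.0025, 0.0028, 0.025, 0, 0.6]'

```text
time_s: 11.88
position: [0.5152, -0.2067, 0.0966]
orientation: [[0.919, 0.395, -0.001], [0.395, -0.919, 0.001], [-0.001, -0.001, -1.0]]
ft_force: [0.3, -0.5, -1.8]
grip_width: 0.665
grip_force: 54.5
```

Run:
```python
from h import *
plan(.514,-.2055,.09,-66.6)
S=cam('side');g=S['img'].astype(int)
for y in range(190,204,1): print(y,' '.join('%d'%(v[0]-v[2]//4) for v in g[y,358:398]))
cv2.imwrite('pics/g4.png',cv2.resize(S['img'][170:230,340:420],(800,600),interpolation=2))
```

```text
t 11.875 pos [ 0.5152 -0.2067  0.0966] yang -66.75 -> shift [-0.0006 -0.0016  0.0066] yaw -0.0027 rows 1.0 q [-29.8  30.8  92.6  -0.   56.7  37. ] w 0.6646825485834013
190 106 104 104 103 103 103 103 103 102 107 110 111 110 101 84 65 51 39 25 24 28 34 36 35 34 26 38 70 97 107 105 102 101 100 101 101 102 103 102 102
191 105 104 105 105 104 105 103 103 103 107 110 112 109 96 75 61 54 44 27 21 23 26 25 27 27 30 46 80 102 108 105 101 102 102 101 102 101 102 102 102
192 103 104 105 105 105 106 104 102 99 103 110 112 109 99 83 70 61 51 36 22 20 18 18 25 40 59 74 94 107 107 100 98 102 102 102 102 102 102 102 103
193 104 104 104 105 106 105 106 104 94 96 106 112 112 108 100 89 78 65 47 29 23 23 23 33 61 86 102 107 108 106 96 96 100 101 101 101 103 103 103 103
194 104 104 104 105 105 109 112 109 92 85 97 107 111 112 109 104 90 69 49 29 23 25 26 38 68 96 109 109 106 95 92 98 99 100 99 100 102 101 101 102
195 104 105 104 107 110 113 114 108 91 73 78 94 105 109 111 108 93 71 48 28 21 22 24 39 69 96 107 105 95 83 94 105 103 100 99 100 100 101 101 100
196 103 104 105 111 117 117 112 107 90 70 63 7
[... 379 characters left out ...]
199 103 104 109 120 122 113 102 87 73 75 77 69 65 62 61 62 61 55 42 25 24 24 27 42 55 58 56 56 69 90 104 112 119 117 108 102 102 102 102 103
200 104 104 109 119 123 115 97 78 68 83 90 85 76 68 64 62 62 57 46 34 30 29 35 47 57 58 55 56 67 87 101 111 119 119 110 103 102 102 102 102
201 103 103 107 117 124 117 96 72 68 89 99 99 91 78 67 61 60 59 54 47 47 45 52 60 66 62 57 55 61 78 96 111 121 118 109 103 102 102 103 103
202 104 103 105 113 121 121 106 80 73 89 97 93 83 73 64 60 59 60 60 58 57 59 64 73 78 71 62 58 60 76 98 117 124 118 107 103 102 102 102 103
203 105 104 105 106 109 116 114 99 83 80 79 72 66 64 61 60 60 60 60 61 61 61 64 69 73 68 62 58 61 83 109 123 124 114 105 103 103 103 103 103
```

View pics/g4.png

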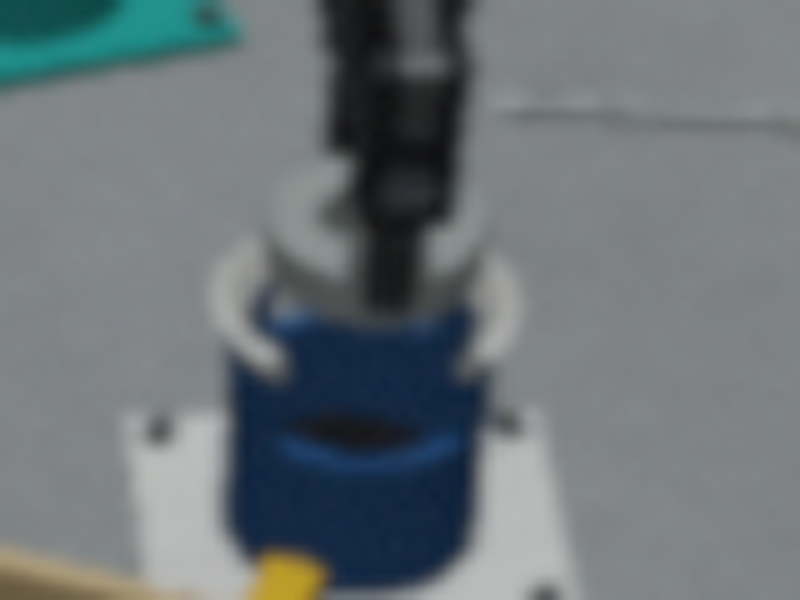

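The crop shows the ring between the lips, with edges at about 268 and 488 (centre 378). The lip centre is at about 365, so the ring still needs about 2 mm along +x of the tool. I'll check the other direction with the hole of the black spacer and the near notch rim.

Run:
```python
from h import *
np.set_printoptions(precision=4,suppress=True)
T=cam('top');S=cam('side');T['img']=cv2.imread('pics/top0.png');T['hsv']=cv2.cvtColor(T['img'],cv2.COLOR_BGR2HSV)
im=T['img'][244:262,416:436];g=cv2.cvtColor(im,cv2.COLOR_BGR2GRAY)
m=np.uint8(g>130)*255;n,l,st,ce=cv2.connectedComponentsWithStats(m)
ex=np.array([-.397,.918]);e0=np.array([.918,.397])
def show(n,P):print(n,P,'magx',P[:2]@e0,'magy',P[:2]@ex)
for i in range(1,n):
    if st[i,4]>15: show('hole %d'%st[i,4],ray(T,ce[i]+[416,244],.014))
show('tri',np.array([.5141,-.206,0]));show('tcp',telemetry.state()['position'])
# blue tube outer bottom silhouette in top: blue mask
b=mask(T,(100,120,20),(125,255,255),(405,230,450,275));k=cv2.convexHull(np.vstack(cv2.findContours(b,0,2)[0]));print(cv2.fitEllipse(k))
# all holes in plate (dark dots), top
m=np.uint8(cv2.cvtColor(T['img'],6)<130)*255;n,l,st,ce=cv2.connectedComponentsWithStats(m[215:290,392:462]);
H=[c+[392,215] for s,c in zip(st[1:],ce[1:]) if 3<s[4]<25];print(np.array(H))
# near notch rim in side, column profile
for x in(374,375,376):print(x,S['img'][208:222,x].tolist())
for my in(-.3905,-.3932):
    A=.4*0+e0*(.5141*.918-.206*.397)+ex*my
    for r in(.032,.037): print(my,r,proj(S,(*(A+ex*r),.054)))
```

```text
hole 137 [ 0.5165 -0.2047  0.014 ] magx 0.3928442415449954 magy -0.3929890727398426
tri [ 0.5141 -0.206   0.    ] magx 0.3901618 magy -0.3932057
tcp [ 0.5157 -0.207   0.0975] magx 0.3912285051907949 magy -0.39480389451420494
((428.1839599609375, 250.74252319335938), (27.97727394104004, 30.46723747253418), 71.17272186279297)
[[432.5 227. ]
 [402.5 239.5]
 [449.5 265.5]
 [419.5 278. ]]
374 [[66, 40, 17], [66, 40, 18], [61, 38, 21], [47, 31, 20], [29, 24, 22], [28, 26, 22], [45, 31, 24], [77, 47, 27], [93, 57, 27], [78, 47, 23], [67, 40, 19], [65, 39, 19], [66, 41, 21], [66, 40, 17]]
375 [[68, 42, 22], [66, 39, 19], [62, 37, 20], [50, 34, 23], [33, 26, 22], [27, 25, 23], [40, 30, 24], [70, 42, 22], [93, 56, 27], [78, 48, 23], [66, 40, 18], [65, 39, 19], [65, 39, 16], [66, 40, 21]]
376 [[67, 41, 21], [67, 40, 21], [63, 39, 22], [51, 34, 22], [34, 27, 26], [27, 26, 24], [39, 28, 23], [70, 44, 24], [93, 57, 29], [78, 47, 24], [66, 40, 21], [66, 39, 20], [65, 39, 18], [66, 40, 19]]
-0.3905 0.032 [376.8552 215.1131]
-0.3905 0.037 [377.0491 216.24  ]
-0.3932 0.032 [376.7509 214.5071]
-0.3932 0.037 [376.9443 215.6307]
```

Run:
```python
from h import *
S=cam('side');p=telemetry.state()['position'];ex=np.array([-.397,.918]);e0=np.array([.918,.397])
print(p,'ring near top edge pred',proj(S,(*(p[:2]+.03*ex),p[2]+.0143)),'far top',proj(S,(*(p[:2]-.03*ex),p[2]+.0143)))
g=S['img'].astype(int)
print(g[184:204,[368,369,370,371,372,373,384,385,386],1])
```

```text
[ 0.51569235 -0.20701214  0.09756109] ring near top edge pred [377.64377489 196.66118875] far top [375.31747294 183.88842127]
[[133 134 131 116  87  62  26  61 105]
 [133 134 133 124 112 101  27  63 106]
 [135 137 139 140 139 133  32  67 107]
 [139 144 146 147 145 137  41  81 114]
 [144 146 147 146 140 125  50  96 124]
 [146 147 145 137 120  97  55  99 130]
 [146 148 144 126  99  80  59 106 134]
 [146 147 143 125  97  80  77 117 140]
 [145 147 144 131 112 100 111 130 142]
 [139 147 147 143 136 127 136 141 141]
 [122 139 145 147 146 141 142 143 134]
 [ 95 117 133 141 146 141 137 131 114]
 [ 82  90 105 122 131 130 118 104  88]
 [ 83  80  85  93  99  98  90  80  82]
 [ 90  84  82  80  82  80  75  74  86]
 [108  97  87  81  80  81  73  70  84]
 [115 108  93  83  79  81  67  59  72]
 [106  99  88  77  72  73  53  44  56]
 [ 77  73  65  57  51  51  45  38  50]
 [ 56  46  44  43  40  40  40  39  57]]
```

Request:
jog_arm --motion '[0.0017, -0.0033, 0, 0, 0.6, 0.0017, -0.0033, 0.005, 0, 0.6, 0.0017, -0.0033, 0.012, 0, 0.6, 0.0017, -0.0033, 0.018, 0, 0.6, 0.0017, -0.0033, 0.024, 0, 0.6, 0.0017, -0.0033, 0.03, 0, 0.6, 0.0017, -0.0033, 0.03, 0, 0.6]'

```text
time_s: 12.95
position: [0.5155, -0.2031, 0.0667]
orientation: [[0.919, 0.395, -0.001], [0.395, -0.919, 0.0], [-0.001, -0.001, -1.0]]
ft_force: [0.7, 0.2, -1.5]
grip_width: 0.664
grip_force: 54.5
```

Request:
jog_arm --motion '[0, 0, 0.003, 0, 0.6, 0, 0, 0.006, 0, 0.6, 0, 0, 0.009, 0, 0.6, 0, 0, 0.011, 0, 0.6, 0, 0, 0.013, 0, 0.6, 0, 0, 0.013, 0, 0.6]'

```text
time_s: 13.7
position: [0.5157, -0.2032, 0.0542]
orientation: [[0.919, 0.395, -0.0], [0.395, -0.919, 0.0], [-0.0, -0.0, -1.0]]
ft_force: [0.2, -0.1, -1.6]
grip_width: 0.662
grip_force: 54.5
```

Request:
jog_arm --motion '[0, 0, 0.001, 0, 0.6, 0, 0, 0.002, 0, 0.6, 0, 0, 0.003, 0, 0.6, 0, 0, 0.003, 0, 0.6]'

```text
time_s: 14.2
position: [0.5158, -0.2032, 0.0512]
orientation: [[0.919, 0.395, -0.0], [0.395, -0.919, -0.0], [-0.0, -0.0, -1.0]]
ft_force: [0.7, -0.2, -2.3]
grip_width: 0.665
grip_force: 54.5
```

Request:
jog_arm --motion '[0, 0, 0.001, 0, 0.6, 0, 0, 0.002, 0, 0.6, 0, 0, 0.002, 0, 0.6]'

```text
time_s: 14.58
position: [0.5158, -0.2032, 0.0498]
orientation: [[0.919, 0.395, 0.0], [0.395, -0.919, -0.0], [0.0, 0.0, -1.0]]
ft_force: [-0.5, 0.2, 2.8]
grip_width: 0.665
grip_force: 57.5
```

The fingertips just touched the notch floor, and the ring bottom is about 5 mm inside the bore. I'll release it.

Request:
jog_arm --motion '[0, 0, 0.0005, 0, 0.6, 0, 0, 0.0, 0, 0.2, 0, 0, 0.0, 0, 0.1, 0, 0, 0.0, 0, 0.05, 0, 0, 0.0, 0, 0.05, 0, 0, -0.03, 0, 0.05, 0, 0, -0.08, 0, 0.05, 0, 0, -0.14, 0, 0.05, 0, 0, -0.16, 0, 0.05]'

```text
time_s: 15.7
position: [0.5171, -0.2039, 0.2134]
orientation: [[0.919, 0.395, 0.006], [0.395, -0.919, -0.003], [0.004, 0.005, -1.0]]
ft_force: [1.0, -0.2, -0.3]
grip_width: 0.951
grip_force: 0.0
```

Run:
```python
from h import *
S=cam('side');T=cam('top')
cv2.imwrite('pics/g5.png',cv2.resize(S['img'][170:240,335:415],(560,490),interpolation=2))
import rings
for n,c,r in(('top',T,(240,200,290,250)),('side',S,(285,265,325,310))): print(n,rings.ringpx(c,(5,150,120),(16,255,255),r))
a=rings.ringpx(T,(5,150,120),(16,255,255),(240,200,290,250));b=rings.ringpx(S,(5,150,120),(16,255,255),(285,265,325,310));X=tri(T,a[0],S,b[0]);print(X)
plan(X[0],X[1],.2,-66.6)
```

```text
top (array([263.1772, 225.1233]), (24.806245803833008, 25.1685848236084), 465.5)
side (array([303.6848, 287.4148]), (19.83976936340332, 26.320444107055664), 385.0)
[0.5629 0.1844 0.0926]
t 15.8 pos [ 0.5169 -0.2038  0.2121] yang -66.75 -> shift [ 0.1954 -0.3386  0.0112] yaw -0.0025 rows 1.0 q [-29.4  23.5  84.5  -0.   71.7  37.3] w 0.9471157765403234
```

View pics/g5.png

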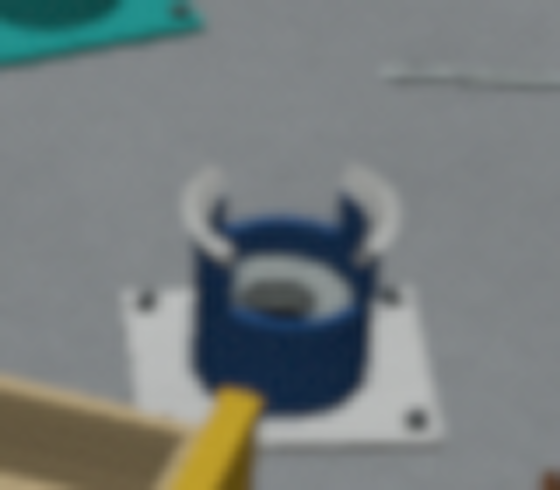

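The steel ring is in the tube, but it looks uneven: the hole is centred at about crop (279,297) and the ring spans 230–358. I'll check that against a flat ring.

Run:
```python
from h import *
S=cam('side');e0=np.array([.918,.397]);ex=np.array([-.397,.918])
cx,cy=.3916*e0+(-.3911)*ex
print(cx,cy)
f=lambda p:np.round((p-[335,170]+.5)*7,0)
for n,dx,dy,z in(('axis',0,0,.038),('outer -x',-.03,0,.038),('outer+x',.03,0,.038),('far',0,-.03,.038),('near',0,.03,.038),('hole-x',-.016,0,.038),('hole+x',.016,0,.038),('holefar',0,-.016,.038),('holenear',0,.016,.038),('hole bottom near',0,.016,.022),('rim notch in',0,.032,.054),('rimfar',0,-.032,.054)):
    P=np.array([cx,cy])+dx*e0+dy*ex; print(n,f(proj(S,(*P,z))))
T=cam('top','t5')
plan(.4,.1,.25)
```

```text
0.5147555 -0.2035646
axis [282. 301.]
outer -x [356. 299.]
outer+x [207. 302.]
far [274. 256.]
near [290. 347.]
hole-x [321. 300.]
hole+x [242. 302.]
holefar [278. 277.]
holenear [286. 325.]
hole bottom near [283. 357.]
rim notch in [293. 318.]
rimfar [276. 221.]
t 15.9 pos [ 0.5154 -0.203   0.2085] yang -66.75 -> shift [ 0.0135 -0.324  -0.0413] yaw 0.0 rows 0.0 q [-29.4  23.7  84.7  -0.   71.6  37.3] w 0.9476599888990397
```

The view matches the flat prediction (hole 242–321, right edge 356, far edge 256), with the left edge hidden by the wall, so the steel ring lies flat. Next is the orange ring.

Request:
jog_arm --motion '[0.03, -0.05, 0, 0, 0.05, 0.06, -0.1, 0, 0, 0.05, 0.09, -0.15, 0, 0, 0.05, 0.12, -0.2, 0, 0, 0.05, 0.15, -0.25, 0, 0, 0.05, 0.175, -0.3, 0, 0, 0.05, 0.197, -0.337, 0.008, 0, 0.05, 0.197, -0.337, 0.008, 0, 0.05, 0.197, -0.337, 0.008, 0, 0.05, 0.197, -0.337, 0.008, 0, 0.05]'

```text
time_s: 17.15
position: [0.5637, 0.1829, 0.2009]
orientation: [[0.919, 0.393, -0.001], [0.393, -0.919, -0.001], [-0.001, 0.0, -1.0]]
ft_force: [-0.3, 0.2, 0.2]
grip_width: 0.95
grip_force: 0.0
```

```bash
python3 -c "
from h import *
plan(.5629,.1844,.084,-66.75)"
```

```text
t 17.15 pos [0.5637 0.1829 0.2009] yang -66.84 -> shift [-0.     -0.0017  0.1169] yaw -0.0015 rows 1.0 q [10.6 28.1 78.8 -0.  73.1 77.4] w 0.9504285221336495
```

Request:
jog_arm --motion '[0, -0.001, 0.03, 0, 0.08, 0, -0.001, 0.06, 0, 0.08, 0, -0.001, 0.085, 0, 0.08, 0, -0.001, 0.1, 0, 0.08, 0, -0.001, 0.11, 0, 0.08, 0, -0.001, 0.116, 0, 0.08, 0, -0.001, 0.116, 0, 0.08]' --grip_force 40

```text
time_s: 18.02
position: [0.5635, 0.1851, 0.0854]
orientation: [[0.919, 0.395, 0.0], [0.395, -0.919, -0.0], [0.0, 0.0, -1.0]]
ft_force: [-0.1, 0.4, 0.4]
grip_width: 0.92
grip_force: 0.0
```

Request:
jog_arm --motion '[0, 0, 0, 0, 0.6, 0, 0, 0, 0, 0.6, 0, 0, 0, 0, 0.6, 0, 0, 0, 0, 0.6]'

```text
time_s: 18.52
position: [0.5642, 0.1852, 0.0867]
orientation: [[0.919, 0.395, 0.003], [0.395, -0.919, 0.0], [0.003, 0.001, -1.0]]
ft_force: [0.8, -1.0, 5.2]
grip_width: 0.665
grip_force: 42.1
```

Request:
jog_arm --motion '[0, 0, -0.01, 0, 0.6, 0, 0, -0.04, 0, 0.6, 0, 0, -0.08, 0, 0.6, 0, 0, -0.115, 0, 0.6, 0, 0, -0.115, 0, 0.6, 0, 0, -0.115, 0, 0.6]'

```text
time_s: 19.27
position: [0.5628, 0.1851, 0.1996]
orientation: [[0.919, 0.395, -0.001], [0.395, -0.919, -0.0], [-0.001, -0.0, -1.0]]
ft_force: [-1.2, -0.9, -0.5]
grip_width: 0.668
grip_force: 42.8
```

```bash
python3 -c "
from h import *
plan(.5148,-.2036,.2,-66.6)"
```

```text
t 19.275 pos [0.5628 0.1851 0.1996] yang -66.75 -> shift [-1.975e-01  3.382e-01 -2.000e-04] yaw -0.0025 rows 1.0 q [10.8 28.1 79.  -0.  73.  77.5] w 0.6677110485931799
```

Request:
jog_arm --motion '[-0.025, 0.04, 0, 0, 0.6, -0.05, 0.09, 0, 0, 0.6, -0.08, 0.14, 0, 0, 0.6, -0.11, 0.19, 0, 0, 0.6, -0.14, 0.24, 0, 0, 0.6, -0.17, 0.29, 0, 0, 0.6, -0.19, 0.325, 0, 0, 0.6, -0.1975, 0.338, 0.02, 0, 0.6, -0.1975, 0.338, 0.06, 0, 0.6, -0.1975, 0.338, 0.09, 0, 0.6, -0.1975, 0.338, 0.09, 0, 0.6, -0.1975, 0.338, 0.09, 0, 0.6]'

```text
time_s: 20.78
position: [0.5156, -0.2035, 0.1107]
orientation: [[0.919, 0.395, 0.0], [0.395, -0.919, -0.0], [0.0, 0.0, -1.0]]
ft_force: [-0.9, -0.0, -1.0]
grip_width: 0.667
grip_force: 43.0
```

Run:
```python
from h import *
import rings
plan(.5148,-.2036,.054,-66.7)
S=cam('side');p=telemetry.state()['position']
m=mask(S,(3,120,80),(18,255,255),(355,170,400,210));k=np.vstack(cv2.findContours(m,0,2)[0]);print(cv2.boundingRect(k),cv2.fitEllipse(cv2.convexHull(k)))
g=S['img'].astype(int)
for y in(190,192,194): print(y,(g[y,360:396,2]-g[y,360:396,0]).tolist())
e0=np.array([.918,.397]);ex=np.array([-.397,.918])
print('mag',p[:2]@e0,p[:2]@ex,'axis px at ring',proj(S,(.5148,-.2036,p[2]+.004)))
```

```text
t 20.775 pos [ 0.5156 -0.2035  0.1107] yang -66.74 -> shift [-0.0008 -0.0002  0.0567] yaw -0.0007 rows 1.0 q [-29.5  29.6  92.   -0.   58.3  37.3] w 0.667203928779606
(367, 182, 21, 17) ((377.0302734375, 190.27169799804688), (17.137672424316406, 21.431737899780273), 94.10750579833984)
190 [-6, -7, -7, -6, -6, 0, 34, 103, 144, 149, 151, 148, 125, 81, 38, 8, 0, -3, -4, -4, -3, 12, 52, 103, 139, 152, 150, 126, 66, 12, -4, -6, -7, -6, -7, -7]
192 [-7, -7, -6, -6, -6, -3, 15, 65, 115, 134, 147, 149, 146, 124, 74, 21, -1, -2, -1, -4, 0, 21, 68, 116, 143, 147, 137, 90, 26, -1, -6, -6, -6, -6, -6, -7]
194 [-7, -5, -4, -2, 0, 2, 13, 42, 75, 93, 103, 115, 122, 105, 56, 14, -2, -2, -4, -3, -1, 17, 59, 99, 111, 104, 83, 40, 10, -4, -6, -6, -6, -6, -7, -7]
mag 0.39279871065475064 -0.3917483582145548 axis px at ring [376.4806 189.8761]
```

Request:
jog_arm --motion '[0.0007, -0.0006, 0.005, 0, 0.6, 0.0007, -0.0006, 0.015, 0, 0.6, 0.0007, -0.0006, 0.025, 0, 0.6, 0.0007, -0.0006, 0.034, 0, 0.6, 0.0007, -0.0006, 0.041, 0, 0.6, 0.0007, -0.0006, 0.047, 0, 0.6, 0.0007, -0.0006, 0.05, 0, 0.6, 0.0007, -0.0006, 0.05, 0, 0.6]'

```text
time_s: 21.82
position: [0.5157, -0.2026, 0.0602]
orientation: [[0.919, 0.395, -0.0], [0.395, -0.919, 0.0], [-0.0, -0.0, -1.0]]
ft_force: [-0.9, -0.0, -1.2]
grip_width: 0.664
grip_force: 43.0
```

Request:
jog_arm --motion '[0, 0, 0.002, 0, 0.6, 0, 0, 0.004, 0, 0.6, 0, 0, 0.006, 0, 0.6, 0, 0, 0.008, 0, 0.6, 0, 0, 0.009, 0, 0.6, 0, 0, 0.009, 0, 0.6]'

```text
time_s: 22.58
position: [0.5157, -0.2026, 0.0512]
orientation: [[0.919, 0.395, -0.0], [0.395, -0.919, -0.0], [-0.0, 0.0, -1.0]]
ft_force: [-0.1, -0.8, -0.2]
grip_width: 0.671
grip_force: 43.0
```

No contact, and the ring is about 7 mm into the bore. I'll release and retreat.

Request:
jog_arm --motion '[0, 0, 0, 0, 0.2, 0, 0, 0.0, 0, 0.1, 0, 0, 0.0, 0, 0.05, 0, 0, 0.0, 0, 0.05, 0, 0, -0.03, 0, 0.05, 0, 0, -0.08, 0, 0.05, 0, 0, -0.14, 0, 0.05, 0, 0, -0.16, 0, 0.05, 0, 0, -0.16, 0, 0.05]'

```text
time_s: 23.7
position: [0.5164, -0.2029, 0.2129]
orientation: [[0.919, 0.395, 0.003], [0.395, -0.919, -0.002], [0.002, 0.003, -1.0]]
ft_force: [-0.9, 0.9, -1.1]
grip_width: 0.953
grip_force: 0.0
```

Run:
```python
from h import *
S=cam('side','s6')
cv2.imwrite('pics/g6.png',cv2.resize(S['img'][170:240,335:415],(560,490),interpolation=2))
e0=np.array([.918,.397]);ex=np.array([-.397,.918])
c=.3916*e0-.3911*ex
f=lambda p:np.round((p-[335,170]+.5)*7,0)
for n,dx,dy,z in(('axis',0,0,.054),('-x',-.03,0,.054),('+x',.03,0,.054),('far',0,-.03,.054),('near',0,.03,.054),('hole-x',-.016,0,.054),('hole+x',.016,0,.054),('holefar',0,-.016,.054),('holenear',0,.016,.054)):
    print(n,f(proj(S,(*(c+dx*e0+dy*ex),z))))
m=mask(S,(3,120,80),(18,255,255),(355,170,400,230));k=np.vstack(cv2.findContours(m,0,2)[0]);x,y,w,h=cv2.boundingRect(k);print('orange bbox',f(np.array([x,y])-.5),f(np.array([x+w,y+h])-.5))
```

```text
axis [284. 269.]
-x [359. 267.]
+x [209. 270.]
far [277. 224.]
near [292. 315.]
hole-x [324. 268.]
hole+x [244. 270.]
holefar [280. 245.]
holenear [288. 293.]
orange bbox [231. 231.] [357. 322.]
```

View pics/g6.png

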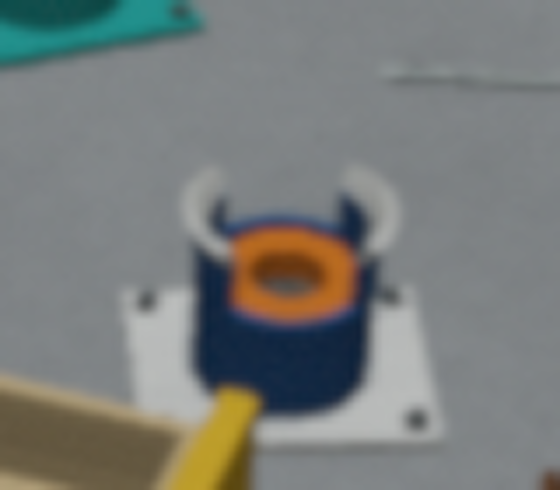

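The orange ring lies flush with the notch floors, with its hole at crop (287,271) against a predicted (284,269). It is flat and the gripper is clear.

```bash
python3 -c "
from plant import job
print(job.sign_off())"
```

```text
the job is handed in; nothing more can be done
None
```

The drawer is open to its stop, the steel and orange spacers lie flat on the black one in the blue magazine as far as the side camera shows, and I handed the job in after about 24 s of robot time; no verdict came back.

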